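# Check the brake lever of a gas-cylinder trolley

### The arm

A 6-joint arm with a two-finger parallel gripper is mounted at the origin on the work surface. World frame = base frame: x ahead of the robot, y to its left, z up, the work surface at z = 0. Lengths are in mm, angles in rad, forces in N, time in s.
With the tool pointing down it reaches from about 350 to 875 mm from the base axis. Payload 4.2 kg.
Tool frame: the origin (TCP) lies midway between the tips of the shut fingers; the grasp point (between the pads) lies 19 mm behind it (bot.pinch_z is the distance from the TCP to the grasp point, in mm); z points along the fingers, y is the line along which they close (so a half turn about z gives the same grasp; the last joint's range is limited). The gripper opens to 87 mm and grips with 3 to 60 N. Pads are 19 mm wide; open, the fingers measure 117 mm over their backs; the gripper's body (75 mm by 190 mm) begins 51 mm behind the grasp point.
Start: joints at [-0.972, 0.385, 0.008, 0, -1.194, -0.259], TCP at [208.326, -589.236, 222.55] pointing down, gripper open.
Joint ranges: [-3.14, 3.14], [-1.21, 2.06], [-1.07, 1.41], [-3.16, 2.05], [-2.99, -0.16], [-3.1, 3.1]. Speed limits (rad/s): [2.79, 2.79, 3.14, 3.14, 3.14, 3.14].

### API

Orientations are given as [roll, pitch, yaw] about the fixed x, y, z axes, in that order (R = Rz(yaw) Ry(pitch) Rx(roll)).
In Python, from bench import bot gives the robot as it stands. The module is installed in compiled form; this text tells all that it offers.
- The arm moves only by the tool step_arm, never from a script. Its argument "steps" is one flat list of numbers, 6 for each row, row after row: the shift along the tool's x, y, z in mm, then the turn, a rotation vector about the tool's x, y, z in rad. A call has 1 to 8 rows; each row is the pose to reach, as a shift and turn from the pose commanded when the call began, along the tool's axes at that moment; what a row does not reach only later rows make up. A row lasts 1/12 s, in which the tool goes at most 41.7 mm and 7.16 degrees, less where a joint would pass 70% of its speed; a pose out of reach is approached as far as the arm can. A call with a gripper value outside its range is refused whole. "hand" is the opening in per cent of the stroke, from 0 (shut) to 100 (fully open), set as the call begins (left out, the last holds). The fingers move at their own pace and stop on an object; "force" is the grip in N (left out, the last holds). Time passes only in rows, so rows that repeat a pose let the fingers close. It gives the time, the measured TCP pose, the force, the opening and the grip force at its end, in the units of the state.
- bot.sense(): the state, without advancing time (a new reading comes with each control period).
- bot.get_image(name): name is "scene" or "side" or "wrist"; returns the picture (480x640x3 uint8, blue, green, red); there is no depth.
- bot.get_calibration(name): a dict with "camera_matrix" (3x3 intrinsics, pixels), "world_to_cam" (4x4, takes a point from world to camera coordinates). Camera axes: x right, y down, z forward; pixel columns grow to the right and rows downward; lengths in mm; the calibration is good to about 2 mm. A picture is of the moment at which its call begins: read the wrist's pose just before it. get_calibration takes no time and is no camera call; for the wrist camera it gives the pose at the moment of the call.
- bot.job_done(): hands the job in; it is judged then, once.
The state is a dict: "t": time; "joints": joint angles; "qd": joint speeds; "joint_torque": joint torques, N m; "position": TCP position; "tcp_rot": TCP orientation; "ft_force": force on the tool from outside, world axes, zero at the start; "ft_torque": the same for the moment, N m; "width": finger opening in mm; "gripper_force": force on a finger pad.
Only numpy, scipy, OpenCV 4.12 (cv2) and the standard library are available. Lean on these libraries where they do the work, as an engineer would, in place of code of your own. Each camera call takes 0.05 s, during which the arm holds its last target. There are 200 camera calls.

### The job

Two hand-lever grips from gas-cylinder trolleys stand on the lab bench; check the brake, the one whose long straight lever ends in a ball. With the outside of the fingers, press its lever in towards the bar until it comes to its stop and keep it there for about a second, let it spring all the way back out, then press it in to its stop again and finish while holding it there, firmly but without forcing it, so that the gap left to the bar can be seen. Grasp nothing, do not touch the bar with the fingers, and leave the other lever and all the things lying about as they are.

Things in the scene. Friction and masses are not known exactly. Their poses are not given: they have to be found in the camera images.
- brake_stand: aluminium bench stand, bolted down: base plate 120 x 180 x 12 mm, two posts, carrying a horizontal bar. Origin on the bench surface; z up, x horizontal from the lever towards the bar, y along the bar. The bar's axis is 20 mm to +x of the origin and 115 mm above the bench; the lever's upright pivot pin is at x -21, y -75 mm; the top of the stand, bar and bracket is 133 mm above the bench.
- brake_bar: the brake stand's horizontal steel bar with a black rubber grip, 28 mm across, about 210 mm long (36 mm across at the bracket collar). Origin at its middle, on its axis, 115 mm above the bench; y along the bar, x away from the lever. Not to be touched with the fingers
- brake_lever (a joint): angle of the brake lever about its upright pivot, rad: 0 = fully out (resting), grows as it is pressed towards the bar, firm stop at 0.40, where the lever is parallel to the bar with about 17 mm of gap left between the ball and the bar. A spring returns it: about 4 N starts it and about 9 N holds it at the stop when pressed 120 mm from the pivot
- brake_lever_pad (a point): where to press: a point on the brake lever's outer face (away from the bar), 120 mm from its pivot, half-way up, 115 mm above the bench. It turns with the lever: x square to the blade, towards the bar (press this way), y along the blade towards the ball, z up. In these axes the pivot lies at x +5, y -120 mm. Pressing in turns the lever clockwise seen from above; the point travels about 48 mm
- brake_lever_ball (a point): centre of the 19 mm ball at the end of the brake lever, 150 mm from the pivot. The lever is a straight aluminium blade, 10 mm thick and 16 mm high, from the pivot to this ball; same axes as the pressing point
- tilt_stand: aluminium bench stand, bolted down: base plate 120 x 180 x 12 mm, two posts, carrying a horizontal bar. Origin on the bench surface; z up, x horizontal from the lever towards the bar, y along the bar. Same size as the brake stand, but with a short crooked lever. Not to be used
- tilt_lever (a joint): angle of the other stand's short bent lever (85 mm long, round, no ball), rad, 0 = resting; to be left alone
- vial: small amber glass vial, 28 mm across, 55 mm tall, upright; leave alone
- collar: loose steel ring, 42 mm across, 12 mm high, lying on the base plate of the brake stand under the bar; leave alone
- beaker: glass beaker, 60 mm across, 75 mm tall; leave alone
- wrench: steel spanner, 150 mm long, lying flat; leave alone
- grease: white jar with black lid, 60 mm across, 60 mm tall; leave alone
- screwdriver: screwdriver, 160 mm long, lying flat; leave alone
- puck: aluminium block 50 x 35 x 18 mm lying in a steel tray at the robot's right; leave alone

How it is judged:
By the outcome, as a careful person would: the job done as asked, in the order asked, and still so for the second after the job is handed in, while the arm keeps its last pose, push and grip.
It also fails if it takes over 54 s, if anything falls off the work surface, if the arm or the gripper's body presses on something with over 40 N, if the wrist force passes 120 N, or if a joint passes its speed limit or range.

## Working session

There is one attempt and no reset: what is moved stays moved. The work goes in short steps, Python scripts to look and compute and a tool call to move; the robot and the scene stay as the last step left them, time stands still between calls to the robot, and variables do not carry over. Pictures are saved under pics/ and viewed, at most 10 in all, crops included, and the job is handed in when it is done.

Besides the shell and the picture viewer there is one more tool, called after ">>>" as name(argument=value, ...) on one line, values as JSON. step_arm: Moves the arm, as the interface text tells. Its arguments: {"type":"object","properties":{"steps":{"type":"array","items":{"type":"number"}},"hand":{"type":"number"},"force":{"type":"number"}},"required":["steps"]}

```bash
mkdir -p pics; python3 - <<'E'
from bench import bot
import cv2
print(bot.sense())
for n in ("scene","side"):
    cv2.imwrite(f"pics/{n}0.png",bot.get_image(n)); c=bot.get_calibration(n); print(n,c)
E
```

```text
{'t': 0.0, 'joints': array([-9.72418165e-01,  3.85579347e-01,  6.64953536e-03, -5.46367715e-04,
       -1.19398391e+00, -2.58618030e-01]), 'qd': array([ 4.12688288e-04,  3.26231314e-04,  2.41395283e-05, -1.44419014e-03,
       -4.73799207e-04, -2.59193361e-05]), 'joint_torque': array([-9.00743271e-04, -3.90662777e+01,  1.87403280e+01,  4.21981037e+00,
        1.09458549e-02, -1.89342527e-04]), 'position': array([ 208.13374509, -588.69693352,  221.44808674]), 'tcp_rot': array([ 3.13941581e+00, -5.07966386e-05, -2.80203404e+00]), 'ft_force': array([-0.19557395,  0.09137147, -0.02658618]), 'ft_torque': array([-0.01065571,  0.01919943, -0.01037006]), 'gripper_force': 0.0, 'width': 86.45457172505913}
scene {'camera_matrix': array([[437.99953613,   0.        , 319.61639733],
       [  0.        , 437.99953613, 231.67812697],
       [  0.        ,   0.        ,   1.        ]]), 'world_to_cam': array([[-2.21149909e-01,  9.75166855e-01,  1.19298785e-02,
         2.25683673e+02],
       [ 7.68547324e-01,  1.81796791e-01, -6.13420686e-01,
        -3.87262138e+02],
       [-6.00356335e-01, -1.26489253e-01, -7.89666221e-01,
         1.20960172e+03],
       [ 0.00000000e+00,  0.00000000e+00,  0.00000000e+00,
         1.00000000e+00]])}
side {'camera_matrix': array([[457.13041685,   0.        , 326.00158419],
       [  0.        , 457.13041685, 241.66810239],
       [  0.        ,   0.        ,   1.        ]]), 'world_to_cam': array([[-8.04940546e-01, -5.93352324e-01,  1.93308226e-03,
         3.95432784e+02],
       [-4.36005446e-01,  5.89268093e-01, -6.80192889e-01,
         3.95524566e+02],
       [ 4.02454928e-01, -5.48357670e-01, -7.33030625e-01,
         5.99461256e+02],
       [ 0.00000000e+00,  0.00000000e+00,  0.00000000e+00,
         1.00000000e+00]])}
```

View pics/scene0.png

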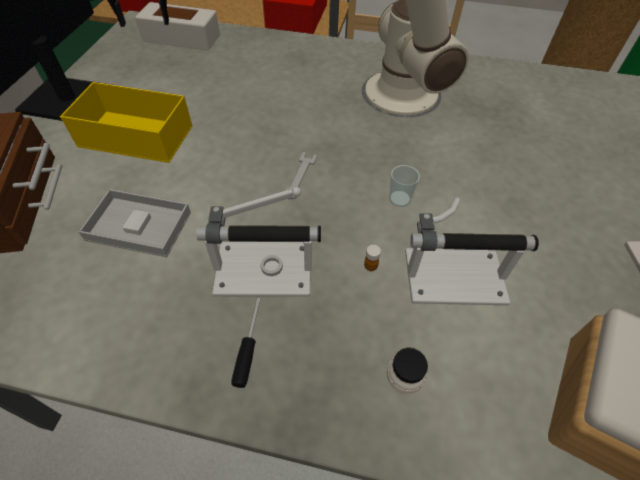

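View pics/side0.png

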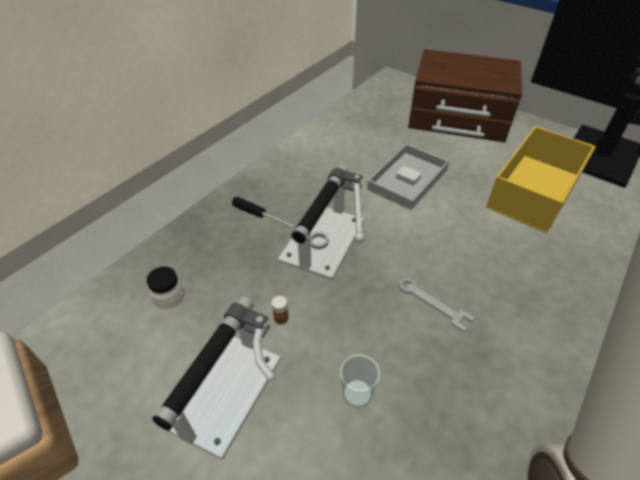

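Scene: the brake stand is the left one. Its bar runs from (200,234) to (320,234), the ball is at about (296,191), and the spanner lies just behind the ball. In the side view the ball is at about (360,236), with the bar from (340,180) to (299,235).

```bash
cat > h.py <<'E'
from bench import bot
import numpy as np, cv2
def ray(n,u,v,c=None):
    c=c or bot.get_calibration(n); K=c["camera_matrix"];T=c["world_to_cam"];R=T[:3,:3]
    return -R.T@T[:3,3], R.T@np.linalg.inv(K)@[u,v,1]
def onz(n,u,v,z,c=None):
    o,d=ray(n,u,v,c); return o+d*(z-o[2])/d[2]
def tri(a,b):
    A=[];B=[]
    for o,d in (a,b):
        d=d/np.linalg.norm(d);P=np.eye(3)-np.outer(d,d);A.append(P);B.append(P@o)
    return np.linalg.lstsq(np.vstack(A),np.hstack(B),rcond=None)[0]
def proj(n,p,c=None):
    c=c or bot.get_calibration(n); q=c["world_to_cam"]@np.r_[p,1]; q=c["camera_matrix"]@q[:3]; return q[:2]/q[2]
E
python3 - <<'E'
from h import *
np.set_printoptions(precision=1,suppress=True)
# refine ball: zoom crops
for n,(u,v) in dict(scene=(258,225),side=(335,225)).items():
    im=cv2.imread(f"pics/{n}0.png")[v-75:v+75,u-75:u+75]; globals()[n]=cv2.resize(im,(400,400),interpolation=cv2.INTER_CUBIC)[:, :]
cv2.imwrite("pics/crop.png",np.hstack([scene,side]))
print("ball tri",tri(ray("scene",296,191),ray("side",360,236)),onz("scene",296,191,115),onz("side",360,236,115))
for n,p in [("scene",(200,234)),("scene",(320,234)),("side",(299,235))]: print(n,onz(n,*p,115))
for n,p in [("scene",(214,294)),("scene",(310,294)),("side",(280,260)),("side",(332,276))]: print(n,"plate",onz(n,*p,12))
E
```

```text
ball tri [ 533.8 -158.   116. ] [ 534. -157.  115.] [ 534.2 -160.4  115. ]
scene [ 669.9 -291.9  115. ]
scene [622.4 -91.  115. ]
side [623.5 -97.4 115. ]
scene plate [ 724.1 -264.9   12. ]
scene plate [684.2 -94.5  12. ]
side plate [675.8 -95.1  12. ]
side plate [ 568.2 -123.9   12. ]
```

View pics/crop.png

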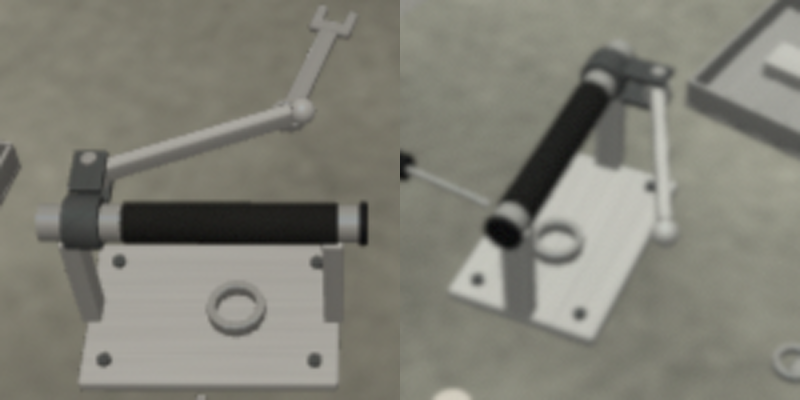

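The ball triangulates to (534,-158,116), which fits the given height. The bar is at yaw 0.232, its pivot near (623,-276), and the lever measures 146 mm against 150. I'm now moving across at a safe height, shutting the fingers and turning the finger backs square to the bar.

>>> step_arm(steps=[-26, 17, 0, 0, 0, -0.09, -51, 34, 0, 0, 0, -0.18, -77, 52, 0, 0, 0, -0.27, -102, 69, 0, 0, 0, -0.36, -128, 86, 0, 0, 0, -0.45, -153, 104, 0, 0, 0, -0.54, -179, 121, 0, 0, 0, -0.63, -204, 138, 0, 0, 0, -0.73], hand=0, force=10)

```text
t: 0.77
position: [355.1, -389.6, 222.2]
tcp_rot: [3.141, 0.0, -2.067]
ft_force: [1.3, 0.4, 0.1]
width: 41.7
gripper_force: 0.0
```

```bash
cat > m.py <<'E'
import sys
from h import *
from scipy.spatial.transform import Rotation as Ro
np.set_printoptions(precision=3,suppress=True)
s=bot.sense();R=Ro.from_euler('xyz',s["tcp_rot"])
T=np.array([float(a) for a in sys.argv[1:4]]);yaw=float(sys.argv[4])
print(s["t"],s["position"],s["tcp_rot"],s["ft_force"],s["width"],s["joints"])
print("shift",R.inv().apply(T-s["position"]),"turn",(R.inv()*Ro.from_euler('xyz',[np.pi,0,yaw])).as_rotvec())
E
python3 m.py 500 -193 222 -1.339; python3 m.py 500 -193 222 1.803
```

```text
0.7667 [ 355.144 -389.587  222.212] [ 3.141  0.    -2.067] [1.301 0.44  0.147] 41.69623009054645 [-0.524  0.219 -0.231 -0.    -1.122  0.027]
shift [-241.851  -33.733    0.243] turn [ 0.001  0.    -0.728]
0.7667 [ 355.144 -389.587  222.212] [ 3.141  0.    -2.067] [1.301 0.44  0.147] 41.69623009054645 [-0.524  0.219 -0.231 -0.    -1.122  0.027]
shift [-241.851  -33.733    0.243] turn [ 0.001 -0.001  2.413]
```

>>> step_arm(steps=[-30, -4, 0, 0, 0, -0.09, -60, -8, 0, 0, 0, -0.18, -90, -13, 0, 0, 0, -0.27, -120, -17, 0, 0, 0, -0.36, -150, -21, 0, 0, 0, -0.45, -180, -25, 0, 0, 0, -0.54, -211, -29, 0, 0, 0, -0.63, -242, -34, 0, 0, 0, -0.73])

```text
t: 1.43
position: [501.0, -193.7, 222.3]
tcp_rot: [3.141, 0.0, -1.337]
ft_force: [0.8, -1.1, -0.2]
width: 0.7
gripper_force: 0.0
```

```bash
python3 m.py 500 -193 107 -1.339; python3 - <<'E'
from h import *
np.set_printoptions(precision=1,suppress=True)
c=bot.get_calibration("wrist");cv2.imwrite("pics/w1.png",bot.get_image("wrist"))
cv2.imwrite("pics/s1.png",bot.get_image("scene"))
print(c["world_to_cam"],c["camera_matrix"])
for p in [(534,-158,115),(548.6,-182,115),(623.5,-276,115),(646,-191.5,115)]: print(p,proj("wrist",p,c))
E
```

```text
1.4333 [ 500.973 -193.72   222.252] [ 3.141  0.    -1.337] [ 0.829 -1.085 -0.174] 0.7275507831218789 [-0.067  0.236 -0.208 -0.    -1.128  0.301]
shift [ -0.872   0.699 115.253] turn [0.001 0.    0.002]
[[ -1.   -0.2   0.  442.8]
 [ -0.2   0.9   0.3 255.7]
 [ -0.1   0.3  -1.  480.3]
 [  0.    0.    0.    1. ]] [[373.5   0.  314.1]
 [  0.  373.5 246. ]
 [  0.    0.    1. ]]
(534, -158, 115) [262.2 278.4]
(548.6, -182, 115) [249.2 245.2]
(623.5, -276, 115) [163.7  88.6]
(646, -191.5, 115) [119.  203.4]
```

View pics/w1.png

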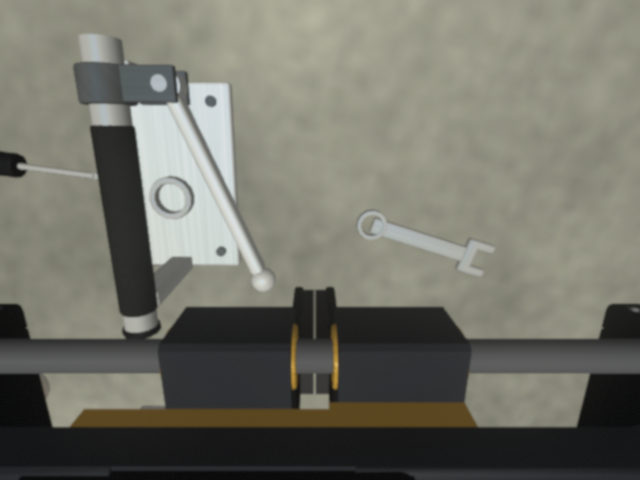

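Wrist view: the ball is at (262,281), where I predicted (262,278), so the measurement holds. The shut fingers at (315,290) are clear of the lever on its outer side. Going straight down to z≈100.

>>> step_arm(steps=[0, 0, 30, 0, 0, 0, 0, 0, 60, 0, 0, 0, 0, 0, 90, 0, 0, 0, 0, 0, 115, 0, 0, 0, 0, 0, 122, 0, 0, 0, 0, 0, 122, 0, 0, 0])

```text
t: 2.03
position: [498.8, -195.4, 98.4]
tcp_rot: [3.136, 0.002, -1.343]
ft_force: [-0.2, 0.7, 0.9]
width: 0.7
gripper_force: 0.0
```

```bash
python3 m.py 533 -187 100 -1.339; python3 - <<'E'
from h import *
im=[bot.get_image("side")[130:310,220:460],bot.get_image("scene")[110:290,150:390]]
cv2.imwrite("pics/d.png",np.hstack([cv2.resize(i,(400,300),interpolation=cv2.INTER_CUBIC) for i in im]))
E
```

```text
2.0333 [ 498.802 -195.399   98.415] [ 3.136  0.002 -1.343] [-0.198  0.724  0.915] 0.7083527750934132 [-0.071  0.364 -0.374 -0.    -0.839  0.299]
shift [ -0.458 -35.202  -1.775] turn [ 0.005  0.002 -0.004]
```

View pics/d.png

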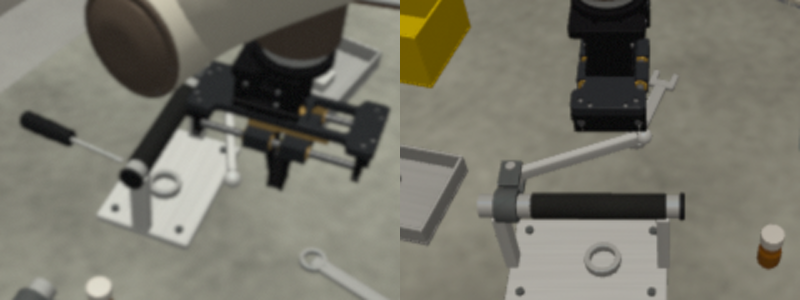

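Side and scene views: the shut fingers hang outside the blade, near mid-lever, and touch nothing. The gripper body is above the stand. Approaching and starting to press.

>>> step_arm(steps=[0, -12, 0, 0, 0, 0, 0, -20, 0, 0, 0, 0, 0, -25, 0, 0, 0, 0, 0, -30, 0, 0, 0, 0, 0, -34, 0, 0, 0, 0, 0, -38, 0, 0, 0, 0, 0, -38, 0, 0, 0, 0, 0, -38, 0, 0, 0, 0])

```text
t: 2.8
position: [536.5, -186.6, 100.2]
tcp_rot: [3.139, 0.001, -1.342]
ft_force: [-4.5, -0.3, 2.3]
width: 0.5
gripper_force: 1.9
```

>>> step_arm(steps=[-1, -5, 0, 0, 0, 0, -3, -10, 0, 0, 0, 0, -5, -16, 0, 0, 0, 0, -7, -22, 0, 0, 0, 0, -8, -28, 0, 0, 0, 0, -10, -34, 0, 0, 0, 0, -10, -34, 0, 0, 0, 0])

```text
t: 3.38
position: [567.2, -169.6, 100.1]
tcp_rot: [3.137, 0.0, -1.342]
ft_force: [-6.3, -3.3, 3.7]
width: 0.4
gripper_force: 3.5
```

```bash
python3 m.py 580 -170 100 -1.339
```

```text
3.3833 [ 567.224 -169.577  100.055] [ 3.137  0.    -1.342] [-6.251 -3.304  3.651] 0.35591306079794016 [-0.017  0.444 -0.234  0.001 -0.897  0.245]
shift [  3.314 -12.347   0.003] turn [ 0.004  0.    -0.003]
```

>>> step_arm(steps=[0, -2, 0, 0, 0, 0, 0, -4, 0, 0, 0, 0, 0, -6, 0, 0, 0, 0, 0, -6, 0, 0, 0, 0, 0, -6, 0, 0, 0, 0])

```text
t: 3.8
position: [571.5, -168.1, 99.9]
tcp_rot: [3.136, 0.002, -1.343]
ft_force: [-8.1, -1.1, 3.7]
width: 0.5
gripper_force: 3.9
```

>>> step_arm(steps=[0, -1, 0, 0, 0, 0, 0, -2, 0, 0, 0, 0, 0, -2, 0, 0, 0, 0, 0, -2, 0, 0, 0, 0])

```text
t: 4.13
position: [573.2, -167.6, 99.9]
tcp_rot: [3.135, 0.002, -1.343]
ft_force: [-7.8, -0.2, 3.9]
width: 0.6
gripper_force: 4.0
```

>>> step_arm(steps=[0, -1, 0, 0, 0, 0, 0, -2, 0, 0, 0, 0, 0, -2, 0, 0, 0, 0, 0, -2, 0, 0, 0, 0])

```text
t: 4.47
position: [575.0, -167.0, 99.8]
tcp_rot: [3.135, 0.002, -1.343]
ft_force: [-8.4, -1.0, 4.4]
width: 0.3
gripper_force: 4.2
```

>>> step_arm(steps=[0, -1, 0, 0, 0, 0, 0, -2, 0, 0, 0, 0, 0, -2, 0, 0, 0, 0, 0, -2, 0, 0, 0, 0])

```text
t: 4.8
position: [576.7, -166.6, 99.7]
tcp_rot: [3.134, 0.002, -1.343]
ft_force: [-8.2, -1.3, 3.6]
width: 0.3
gripper_force: 4.3
```

>>> step_arm(steps=[0, -1, 0, 0, 0, 0, 0, -2, 0, 0, 0, 0, 0, -2, 0, 0, 0, 0, 0, -2, 0, 0, 0, 0])

```text
t: 5.13
position: [578.4, -166.1, 99.7]
tcp_rot: [3.134, 0.003, -1.343]
ft_force: [-8.8, 0.7, 2.6]
width: 0.6
gripper_force: 4.5
```

>>> step_arm(steps=[0, -1, 0, 0, 0, 0, 0, -2, 0, 0, 0, 0, 0, -2, 0, 0, 0, 0, 0, -2, 0, 0, 0, 0])

```text
t: 5.47
position: [579.9, -165.6, 99.6]
tcp_rot: [3.133, 0.003, -1.343]
ft_force: [-8.9, -0.5, 3.6]
width: 0.3
gripper_force: 4.9
```

>>> step_arm(steps=[0, -1, 0, 0, 0, 0, 0, -2, 0, 0, 0, 0, 0, -2, 0, 0, 0, 0, 0, -2, 0, 0, 0, 0])

```text
t: 5.8
position: [580.1, -165.6, 99.6]
tcp_rot: [3.129, 0.004, -1.344]
ft_force: [-12.6, -1.2, 5.9]
width: 0.3
gripper_force: 6.9
```

The TCP stalls at x≈580 and the force climbs, so this is the stop. Adding a little more push, then holding for about 1.3 s.

>>> step_arm(steps=[0, -1, 0, 0, 0, 0, 0, -2, 0, 0, 0, 0, 0, -2, 0, 0, 0, 0, 0, -2, 0, 0, 0, 0, 0, -2, 0, 0, 0, 0, 0, -2, 0, 0, 0, 0, 0, -2, 0, 0, 0, 0, 0, -2, 0, 0, 0, 0])

```text
t: 6.47
position: [580.2, -165.5, 99.6]
tcp_rot: [3.125, 0.004, -1.344]
ft_force: [-16.9, -1.9, 9.3]
width: 0.3
gripper_force: 8.9
```

>>> step_arm(steps=[0, 0, 0, 0, 0, 0, 0, 0, 0, 0, 0, 0, 0, 0, 0, 0, 0, 0, 0, 0, 0, 0, 0, 0, 0, 0, 0, 0, 0, 0, 0, 0, 0, 0, 0, 0, 0, 0, 0, 0, 0, 0, 0, 0, 0, 0, 0, 0])

```text
t: 7.13
position: [580.2, -165.5, 99.6]
tcp_rot: [3.125, 0.004, -1.344]
ft_force: [-15.9, -1.3, 8.8]
width: 0.2
gripper_force: 8.9
```

```bash
python3 m.py 500 -193 100 -1.339; python3 - <<'E'
from h import *
im=[bot.get_image("side")[130:310,220:460],bot.get_image("scene")[110:290,150:390]]
cv2.imwrite("pics/e.png",np.hstack([cv2.resize(i,(400,300),interpolation=cv2.INTER_CUBIC) for i in im]))
E
```

```text
7.1333 [ 580.163 -165.467   99.561] [ 3.125  0.004 -1.344] [-15.856  -1.33    8.793] 0.20404330415357066 [-0.01   0.467 -0.195 -0.    -0.926  0.237]
shift [ 8.799 84.297  0.908] turn [ 0.016  0.004 -0.005]
```

View pics/e.png

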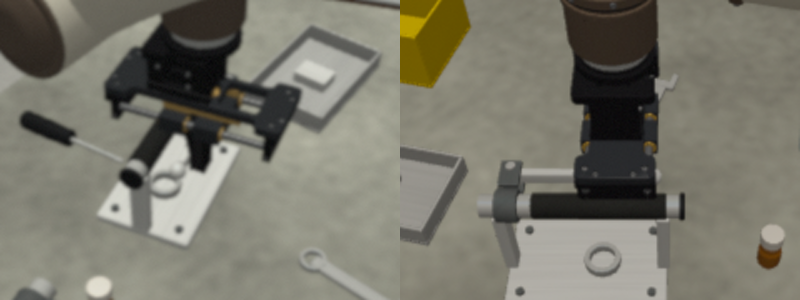

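The lever is now parallel to the bar with the ball short of it, as it should be at the stop. It has been held for about 1.3 s. Releasing fully.

>>> step_arm(steps=[0, 6, 0, 0, 0, 0, 2, 16, 0, 0, 0, 0, 5, 28, 0, 0, 0, 0, 8, 40, 0, 0, 0, 0, 10, 54, 0, 0, 0, 0, 10, 68, 0, 0, 0, 0, 10, 80, 0, 0, 0, 0, 10, 84, 0, 0, 0, 0])

```text
t: 7.9
position: [507.7, -193.6, 100.8]
tcp_rot: [-3.14, -0.0, -1.343]
ft_force: [0.1, 0.1, -1.0]
width: 0.7
gripper_force: 0.0
```

>>> step_arm(steps=[0, 0, 0, 0, 0, 0, 0, 0, 0, 0, 0, 0, 0, 0, 0, 0, 0, 0, 0, 0, 0, 0, 0, 0, 0, 0, 0, 0, 0, 0, 0, 0, 0, 0, 0, 0])

```text
t: 8.4
position: [508.9, -193.3, 100.4]
tcp_rot: [-3.142, -0.0, -1.341]
ft_force: [1.0, 0.5, -0.5]
width: 1.2
gripper_force: 0.0
```

```bash
python3 m.py 536 -187 100 -1.339; python3 - <<'E'
from h import *
im=[bot.get_image("side")[130:310,220:460],bot.get_image("scene")[110:290,150:390]]
cv2.imwrite("pics/f.png",np.hstack([cv2.resize(i,(400,300),interpolation=cv2.INTER_CUBIC) for i in im]))
E
```

```text
8.4 [ 508.907 -193.275  100.421] [-3.142 -0.    -1.341] [ 0.958  0.54  -0.48 ] 1.1505921294532826 [-0.065  0.371 -0.355  0.    -0.844  0.294]
shift [  0.047 -27.81    0.422] turn [-0.    -0.    -0.002]
```

View pics/f.png

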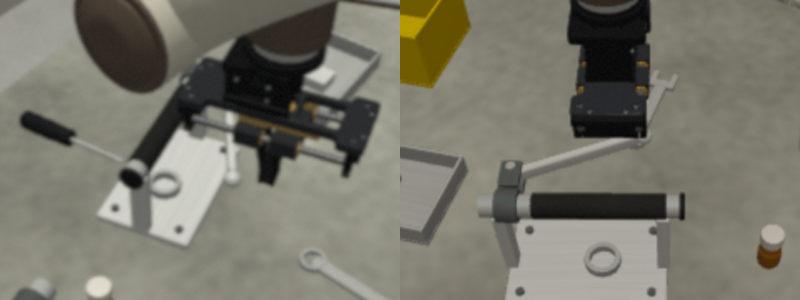

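The lever is fully out again: the ball is at (643,138) in the crop, as before the press, and there is no force on the fingers. Pressing a second time.

>>> step_arm(steps=[0, -12, 0, 0, 0, 0, 0, -20, 0, 0, 0, 0, 0, -27, 0, 0, 0, 0, -2, -34, 0, 0, 0, 0, -4, -41, 0, 0, 0, 0, -6, -48, 0, 0, 0, 0, -8, -55, 0, 0, 0, 0, -10, -61, 0, 0, 0, 0])

```text
t: 9.17
position: [564.1, -170.2, 100.3]
tcp_rot: [3.136, 0.0, -1.342]
ft_force: [-5.9, -6.4, 2.7]
width: 0.3
gripper_force: 3.6
```

>>> step_arm(steps=[0, -4, 0, 0, 0, 0, 0, -7, 0, 0, 0, 0, 0, -10, 0, 0, 0, 0, 0, -12, 0, 0, 0, 0, 0, -14, 0, 0, 0, 0, 0, -16, 0, 0, 0, 0, 0, -17, 0, 0, 0, 0, 0, -17, 0, 0, 0, 0])

```text
t: 9.83
position: [578.6, -165.6, 99.8]
tcp_rot: [3.132, 0.003, -1.342]
ft_force: [-9.5, -0.3, 5.0]
width: 0.2
gripper_force: 4.7
```

>>> step_arm(steps=[0, -1, 0, 0, 0, 0, 0, -2, 0, 0, 0, 0, 0, -3, 0, 0, 0, 0, 0, -4, 0, 0, 0, 0, 0, -5, 0, 0, 0, 0, 0, -6, 0, 0, 0, 0, 0, -6, 0, 0, 0, 0, 0, -6, 0, 0, 0, 0])

```text
t: 10.5
position: [580.1, -165.1, 99.7]
tcp_rot: [3.123, 0.005, -1.343]
ft_force: [-17.4, -0.9, 9.6]
width: 0.4
gripper_force: 9.3
```

>>> step_arm(steps=[0, 0, 0, 0, 0, 0, 0, 0, 0, 0, 0, 0, 0, 0, 0, 0, 0, 0, 0, 0, 0, 0, 0, 0, 0, 0, 0, 0, 0, 0, 0, 0, 0, 0, 0, 0, 0, 0, 0, 0, 0, 0, 0, 0, 0, 0, 0, 0])

```text
t: 11.17
position: [580.1, -165.1, 99.7]
tcp_rot: [3.123, 0.005, -1.343]
ft_force: [-16.3, -0.7, 9.8]
width: 0.1
gripper_force: 9.3
```

```bash
python3 - <<'E'
from h import *
im=[bot.get_image("side")[130:310,220:460],bot.get_image("scene")[110:290,150:390]]
cv2.imwrite("pics/g.png",np.hstack([cv2.resize(i,(400,300),interpolation=cv2.INTER_CUBIC) for i in im]))
s=bot.sense();print(s["t"],s["position"],s["ft_force"])
E
```

```text
11.2667 [ 580.05088092 -165.10592275   99.64508572] [-16.80419366  -1.04838069  10.72141716]
```

View pics/g.png

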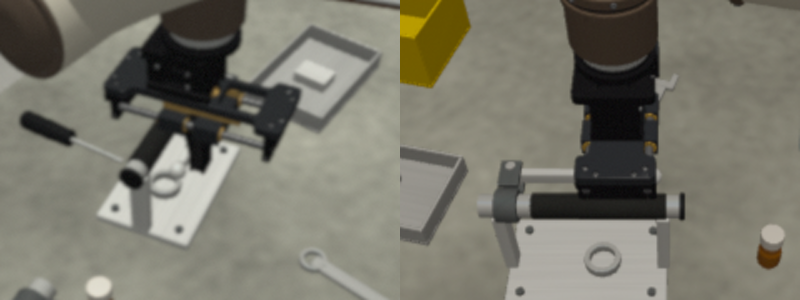

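The TCP has stalled at the same place, the lever is parallel to the bar, and about 17 N is holding it steady at the stop. Everything else is where it was.

```bash
python3 -c "
from bench import bot
print(bot.job_done())"
```

```text
the job is handed in; nothing more can be done
None
```

I pressed the brake lever to its stop and held it about 1.3 s, let it spring fully back, then pressed it to the stop again and handed the job in with about 17 N holding it there; nothing else was disturbed in the views I checked.

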